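Set the bench mandrel to its line and lock it

TASK

Set up the bench mandrel: push the steel tube along its two V rests into the clamp block until the dark line around the tube is flush with the face of the block, then swing the clamp lever on top of the block all the way over to its stop to lock it. The bore goes right through, so nothing stops the tube at the line; leave the other things on the bench where they are.

Things in the scene. Friction and masses are not known exactly. Their poses are not given: they have to be found in the camera images.
- stand: Fixed stand: grey base plate 100 (x) x 270 (y) x 12 mm, dark clamp block 76 wide with its top 90 mm up, two low V rests. Origin on the bench, on the centre line, z up; y runs along the bore. Block at y -160 to -80 mm, V rests at y -50 to -25 and 65 to 90 mm, plate ends at y 95 mm. V rests' tops lie 4 mm below the bore axis. The tube goes in towards -y.
- mouth (a point): Centre of the bore's mouth, in the block's face that looks towards the rests (stand y -80 mm), 60 mm above the bench; axes as the stand's. The bore is 32 mm wide, goes straight through the 80 mm block, and has no stop.
- tube: Loose steel tube, 30 mm across, 240 mm long, about 0.35 kg, ends closed with flat black plugs. It lies in the V rests in line with the bore, its nose (its -y end) 10 to 40 mm short of the mouth. Origin at its middle on its axis; its y axis runs along it, away from the block. It may roll about its axis; it slides only while pushed (a few N).
- tube_mark (a point): Point on the tube's axis at the middle of the line, a dark band 3 mm wide all round the tube, 60 mm from its nose. It must come level with mouth.
- tube_end (a point): Centre of the tube's flat outer end (stand +y side), 180 mm from the line; 60 mm above the bench. It overhangs the last V rest, with free bench below and behind it, and is where to push.
- clamp_lever (a joint): Angle of the clamp lever, a flat steel arm that swings level about an upright pin on top of the block. 0: along the stand's -y (away from the rests); grows counter-clockwise seen from above to its stop at 1.5 rad, along the stand's +x: locked. Starts at 0 to 0.35, stays where it is left; about 2 N at the grip turns it.
- lever_pivot (a point): Point on the lever's pivot pin, at the height of the arm, 103 mm above the bench.
- lever_grip (a point): Middle of the upright wooden grip near the end of the lever, 75 mm from the pivot axis, 125 mm above the bench. The grip is about 19 mm across and stands from 107 mm (top of the steel arm) to 142 mm above the bench.
- hammer: Bystander: small hammer lying on the bench, 240 mm long.
- awl: Bystander: awl with a dark wooden handle lying on the bench, 150 mm long.
- tape_roll: Bystander: roll of tape lying flat, 96 mm across, 25 mm high, origin at the centre of its underside.
- polish_jar: Bystander: closed glass jar of polish, 64 mm across, 60 mm high, origin under its centre.
- thread_spool: Bystander: wooden bobbin standing upright, 44 mm across, 56 mm high, origin under its centre.
- pen_tin: Bystander: open steel tin of pencils, 76 mm across, 100 mm high, with pencils up to 150 mm, origin under its centre.
- burnisher: Bystander: dark wooden rubbing block, 50 x 110 x 28 mm, origin under its centre.

How it is judged:
On the way, in this order (a step that is already met when the one before it is completed fails the run):
1. the line on the tube is flush with the block's face (within 4 mm), the tube in the bore, the lever not yet swung over (y of tube_mark in the frame of mouth between -0.004 and 0.004 m and x of tube_mark in the frame of mouth between -0.004 and 0.004 m and z of tube_mark in the frame of mouth between -0.004 and 0.004 m and angle between the y axis of tube and the y axis of stand, either way round below 0.05 rad and value of joint clamp_lever below 0.7 rad and linear speed of tube below 0.01 m/s), for 0.2 s.
2. the lever is over at its stop (value of joint clamp_lever above 1.38 rad), for 0.2 s.
At the end, for the whole second after the job is handed in: The tube lies in the bore with the middle of its line within 4 mm of the block's face, in line with the bore, at rest; the clamp lever is over at its stop (above 1.38 rad of 1.5); nothing else on the bench has been moved more than 30 mm (y of tube_mark in the frame of mouth between -0.004 and 0.004 m and x of tube_mark in the frame of mouth between -0.004 and 0.004 m and z of tube_mark in the frame of mouth between -0.004 and 0.004 m and angle between the y axis of tube and the y axis of stand, either way round below 0.05 rad and value of joint clamp_lever above 1.38 rad and linear speed of tube below 0.01 m/s); the robot touches nothing.
It fails at once if one of the other things on the bench is moved more than 30 mm (distance of any of hammer, awl, tape_roll, polish_jar, thread_spool, pen_tin, burnisher from where it was at the start of the episode above 0.03 m).
It also fails if it takes over 51 s, if anything falls off the work surface, if the arm or the gripper's body presses on something with over 40 N, if the wrist force passes 120 N, or if a joint passes its speed limit or range.

ROBOT

A 7-joint arm with a two-finger parallel gripper is mounted at the origin on the work surface. World frame = base frame: x ahead of the robot, y to its left, z up, the work surface at z = 0. Lengths are in m, angles in rad, forces in N, time in s.
With the tool pointing down it reaches from about 0.425 to 0.925 m from the base axis. Payload 6.8 kg.
Tool frame: the origin (TCP) lies between the finger pads; the fingertips stand 19 mm ahead of it and the grasp point (between the pads) is the TCP; z points along the fingers, y is the line along which they close (so a half turn about z gives the same grasp; the last joint's range is limited). The gripper opens to 85 mm and grips with 20 to 120 N. Pads are 22 mm wide; open, the fingers measure 114 mm over their backs; the gripper's body (76 mm by 85 mm) begins 54 mm behind the grasp point. The pads swing forward as they close: fully open they stand 13 mm farther back than shut.
Start: joints at [-1.248, 0.477, 0.022, 1.555, -0.011, 1.109, -0.083], TCP at [0.282, 0.613, 0.25] pointing down, gripper open.
Joint ranges: [-2.96, 2.96], [-0.34, 2.1], [-1.41, 1.46], [0.24, 2.44], [-1.37, 4.51], [0.17, 1.92], [-2.96, 2.96]. Speed limits (rad/s): [2.39, 2.39, 3.14, 3.14, 3.14, 3.14, 3.14].

INTERFACE

Orientations are given as a rotation vector (axis times angle).
In Python, from cell import r gives the robot as it stands.
- The arm moves only by the tool send_rows, never from a script. Its arguments are lists of equal length, an entry for each row: "rot": the turn, a rotation vector about the tool's x, y, z in degrees, a list of three; "dp": the shift along the tool's x, y, z in cm, a list of three; "grip": the opening, from 0 (shut) to 1 (fully open). In form: {"rot": [[wx, wy, wz], ...], "dp": [[dx, dy, dz], ...], "grip": [grip, ...]}. A call has 1 to 8 rows; each row is the pose to reach, as a shift and turn from the pose commanded when the call began, along the tool's axes at that moment; what a row does not reach only later rows make up. A row lasts 1/12 s, in which the tool goes at most 41.7 mm and 7.16 degrees, less where a joint would pass 70% of its speed; a pose out of reach is approached as far as the arm can. A call with a gripper value outside its range is refused whole. The fingers move at their own pace and stop on an object; "grip_force" is the grip in N (left out, the last holds). Time passes only in rows, so rows that repeat a pose let the fingers close. It gives the time, the measured TCP pose, the force, the opening and the grip force at its end, in the units of the state.
- r.read_state(): the state, without advancing time (a new reading comes with each control period).
- r.grab_frame(name): name is "scene" or "top" or "wrist"; returns a dict with "color" (384x512x3 uint8, red, green, blue), "camera_matrix" (3x3 intrinsics, pixels), "extrinsics" (4x4, takes a point from world to camera coordinates); the wrist camera has in their place "hand_eye" (4x4, takes a point from camera to tool coordinates, whose origin is the TCP and whose axes are the flange's). Camera axes: x right, y up, looking along -z (the intrinsics and any distortion apply to the point x, -y, -z); pixel columns grow to the right and rows downward; lengths in m; the calibration is good to about 2 mm. A picture is of the moment at which its call begins: read the wrist's pose just before it. There is no depth.
- r.finish_job(): hands the job in; it is judged then, once.
The state is a dict: "clock": time; "joint_pos": joint angles; "dq": joint speeds; "joint_torque": joint torques, N m; "position": TCP position; "eef_rot": TCP orientation; "wrist_force": force on the tool from outside, world axes, zero at the start; "torque": the same for the moment, N m; "finger_gap": finger opening in m; "gripper_force": force on a finger pad.
Only numpy, scipy, OpenCV 4.12 (cv2) and the standard library are available. Lean on these libraries where they do the work, as an engineer would, in place of code of your own. Each camera call takes 0.05 s, during which the arm holds its last target. There are 200 camera calls.

## Working session

There is one attempt and no reset: what is moved stays moved. The work goes in short steps, Python scripts to look and compute and a tool call to move; the robot and the scene stay as the last step left them, time stands still between calls to the robot, and variables do not carry over. Pictures are saved under pics/ and viewed, at most 10 in all, crops included, and the job is handed in when it is done.

Besides the shell and the picture viewer there is one more tool, called after ">>>" by a JSON object that holds its "fn" and its "kwargs". send_rows: Moves the arm, as the interface text tells. Its arguments: {"type":"object","properties":{"rot":{"type":"array"},"dp":{"type":"array"},"grip":{"type":"array"},"grip_force":{"type":"number"}},"required":["rot","dp","grip"]}

```bash
mkdir -p pics; cat > h.py <<'E'
import numpy as np, cv2, json
from scipy.spatial.transform import Rotation as R
from cell import r
def grab(n,fn):
    s=r.read_state(); f=r.grab_frame(n)
    cv2.imwrite('pics/'+fn,f['color'][:,:,::-1]); 
    K=np.array(f['camera_matrix'])
    if n=='wrist':
        T=np.eye(4);T[:3,:3]=R.from_rotvec(s['eef_rot']).as_matrix();T[:3,3]=s['position']
        E=np.linalg.inv(T@np.array(f['hand_eye']))
    else: E=np.array(f['extrinsics'])
    np.savez('pics/'+fn+'.npz',K=K,E=E); return f
def load(fn):
    d=np.load('pics/'+fn+'.npz'); return d['K'],d['E']
def ray(fn,u,v,z):
    K,E=load(fn); d=np.linalg.inv(K)@[u,v,1]; d=E[:3,:3].T@(d*[1,-1,-1]); c=-E[:3,:3].T@E[:3,3]
    return c+d*(z-c[2])/d[2]
def proj(fn,p):
    K,E=load(fn); q=E[:3,:3]@np.asarray(p)+E[:3,3]; q=K@(q*[1,-1,-1]); return q[:2]/q[2]
E
python3 - <<'E'
from h import *
for n in ('top','scene'):
    f=grab(n,n+'0.png'); print([k for k in f])
    im=cv2.imread(f'pics/{n}0.png'); cv2.imwrite(f'pics/{n}0b.png',cv2.resize(im,(768,576),interpolation=cv2.INTER_CUBIC))
s=r.read_state();print(s['clock'],s['position'],s['eef_rot'],R.from_rotvec(s['eef_rot']).as_matrix().round(3))
E
```

```text
['color', 'camera_matrix', 'extrinsics']
['color', 'camera_matrix', 'extrinsics']
0.1 [0.28165267 0.61287279 0.24942956] [-6.71396077e-01 -3.06872334e+00  2.54862700e-03] [[-0.909  0.418 -0.001]
 [ 0.418  0.909 -0.002]
 [-0.    -0.002 -1.   ]]
```

View pics/top0b.png

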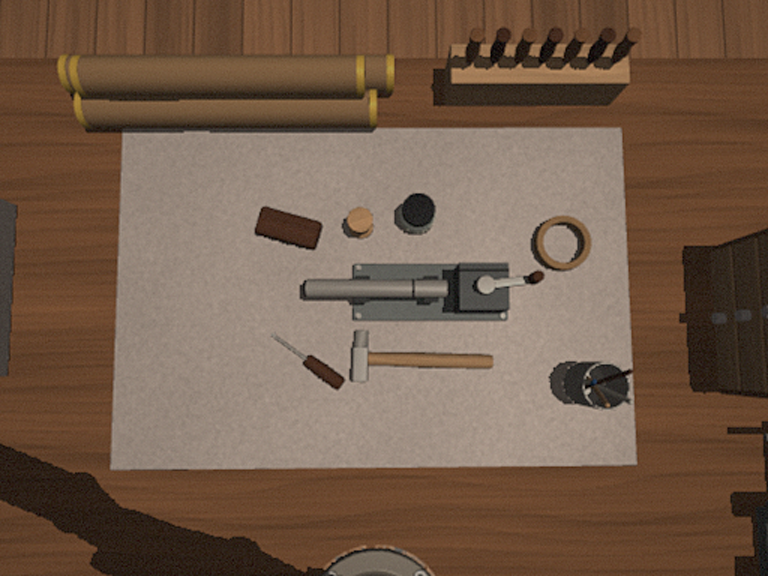

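View pics/scene0b.png

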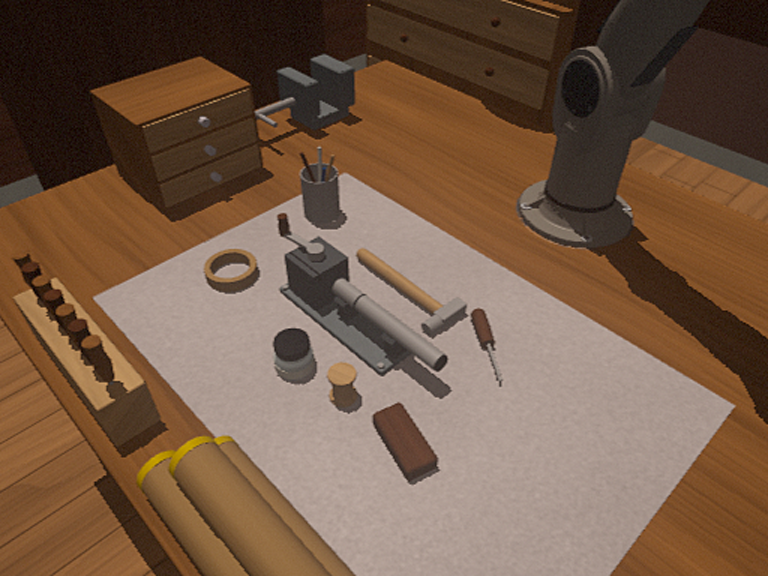

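The top view (768-wide enlargement) shows the stand's plate corners at about (353,264), (353,320) and (508,320). The tube's outer end is at (302,290), its line at (414,288), the pivot at (486,285) and the grip at (537,277). The scene view shows the same layout.

```bash
python3 - <<'E'
from h import *
def q(n,u,v,z): print(n,ray('top0.png',u/1.5,v/1.5,z).round(4))
for n,u,v,z in [('pl',353,264,.012),('pl',353,320,.012),('pl',508,320,.012),('end',302,290,.06),('mark',414,288,.075),('endax',303,290,.075),('pivot',486,285,.108),('grip',537,277,.142),('blk',508,263,.09),('blk',508,311,.09),('blk',459,263,.09),('blk',459,311,.09),('hamL',350,382,.02),('hamR',372,331,.02),('burn',320,248,.028),('burn',255,228,.028),('spool',360,220,.056),('jar',418,210,.06),('tape',562,243,.025),('tin',605,385,.1),('awl',273,335,.01),('awl',340,385,.01)]: q(n,u,v,z)
im=cv2.imread('pics/top0.png')[160:230,190:380]; cv2.imwrite('pics/c1.png',cv2.resize(im,None,fx=4.2,fy=4.2,interpolation=cv2.INTER_CUBIC))
E
```

```text
pl [0.5979 0.034  0.012 ]
pl [0.5    0.0342 0.012 ]
pl [ 0.4986 -0.2346  0.012 ]
end [0.5468 0.1163 0.06  ]
mark [ 0.5475 -0.0678  0.075 ]
endax [0.545  0.1128 0.075 ]
pivot [ 0.5476 -0.1793  0.108 ]
grip [ 0.5552 -0.2507  0.142 ]
blk [ 0.5856 -0.2191  0.09  ]
blk [ 0.5078 -0.2171  0.09  ]
blk [ 0.5859 -0.1399  0.09  ]
blk [ 0.5082 -0.1385  0.09  ]
hamL [0.394  0.0391 0.02  ]
hamR [0.4804 0.0013 0.02  ]
burn [0.6233 0.0901 0.028 ]
burn [0.6586 0.202  0.028 ]
spool [0.6652 0.0204 0.056 ]
jar [ 0.6811 -0.077   0.06  ]
tape [ 0.6311 -0.3291  0.025 ]
tin [ 0.3897 -0.3645  0.1   ]
awl [0.4749 0.1722 0.01  ]
awl [0.3886 0.0567 0.01  ]
```

View pics/c1.png

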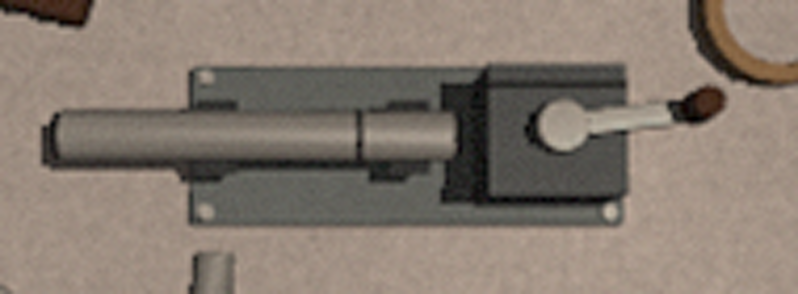

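The crop shows the line at crop (359,135), the nose at (457,135), the block's near top edge at (487,..) and the grip at (705,102). The line needs to travel about 73 mm. I'll move behind the tube end.

>>> {"fn": "send_rows", "kwargs": {"rot": [[0, 0, 7], [0, 0, 14], [0, 0, 21], [0, 0, 28], [0, 0, 35], [0, 0, 42], [0, 0, 49], [0, 0, 56]], "dp": [[-3, -2, 0], [-6, -4, 0], [-9, -6, 0], [-12, -8, 0], [-16, -11, 0], [-19.5, -13.5, 0], [-23, -16, 0], [-26, -18, 0]], "grip": [0, 0, 0, 0, 0, 0, 0, 0]}}

```text
clock: 0.77
position: [0.4404, 0.3438, 0.2501]
eef_rot: [-2.04, -2.388, 0.001]
wrist_force: [1.7, 1.0, 0.4]
finger_gap: 0.0003
gripper_force: 0.0
```

```bash
cat >> h.py <<'E'
def to(p,yawdeg):
    "rows' dp (cm) and rot (deg) to TCP p with the tool down and tool-x at yaw"
    s=r.read_state();M=R.from_rotvec(s['eef_rot']).as_matrix()
    c,n=np.cos(np.radians(yawdeg)),np.sin(np.radians(yawdeg))
    G=np.array([[c,n,0],[n,-c,0],[0,0,-1]])
    print('t',round(s['clock'],2),'pos',np.round(s['position'],4),'dp',(100*M.T@(np.array(p)-s['position'])).round(2),'rot',np.degrees(R.from_matrix(M.T@G).as_rotvec()).round(2),'q',np.round(s['joint_pos'],2),'F',np.round(s['wrist_force'],1))
E
python3 -c "
from h import *
to([.547,.17,.2],90)"
```

```text
t 0.77 pos [0.4404 0.3438 0.2501] dp [-18.83   7.82   5.01] rot [-0.03  0.01  8.99] q [-1.02  0.29  0.31  1.85 -0.1   1.01 -0.52] F [1.7 1.  0.4]
```

>>> {"fn": "send_rows", "kwargs": {"rot": [[0, 0, 3], [0, 0, 6], [0, 0, 9], [0, 0, 9], [0, 0, 9], [0, 0, 9], [0, 0, 9], [0, 0, 9]], "dp": [[-3.7, 1.5, 0], [-7.4, 3, 0], [-11, 4.6, 0], [-14.5, 6, 0], [-17, 7, 0], [-18.9, 7.8, 0], [-18.9, 7.8, 0], [-18.9, 7.8, 0]], "grip": [0, 0, 0, 0, 0, 0, 0, 0]}}

```text
clock: 1.43
position: [0.5479, 0.1706, 0.25]
eef_rot: [-2.219, -2.224, 0.001]
wrist_force: [-0.8, 1.4, -0.1]
finger_gap: -0.0005
gripper_force: 0.0
```

```bash
python3 -c "
from h import *
f=grab('wrist','w1.png'); to([.547,.14,.068],90)
im=cv2.imread('pics/w1.png'); cv2.imwrite('pics/w1b.png',cv2.resize(im,(768,576)))
for p in [(.547,.113,.06),(.5475,-.068,.075),(.5475,-.141,.09)]: print(proj('w1.png',p)*1.5)
"
```

```text
t 1.48 pos [0.5473 0.1723 0.2499] dp [-3.23 -0.03 18.19] rot [-0.06 -0.01  0.3 ] q [-0.74  0.33  0.42  1.83 -0.15  1.02 -0.26] F [ 0.4  0.7 -0.4]
[387.11143725 337.22114237]
[387.20948104 572.97431317]
[386.96702912 667.21836503]
```

View pics/w1b.png

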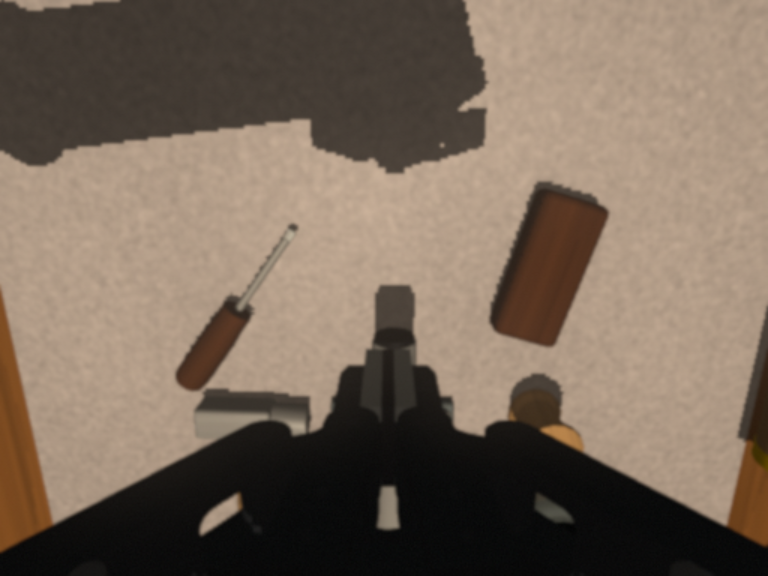

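The wrist view shows the tube end just ahead of the fingers, at about (393,340), in line with them. The dark patch above it is its shadow. The awl and burnisher are clear of the descent, so I'm going straight down.

>>> {"fn": "send_rows", "kwargs": {"rot": [[0, 0, 0], [0, 0, 0], [0, 0, 0], [0, 0, 0], [0, 0, 0], [0, 0, 0], [0, 0, 0], [0, 0, 0]], "dp": [[0, 0, 3.5], [0, 0, 7], [0, 0, 10.5], [0, 0, 14], [0, 0, 17], [-1, 0, 18.3], [-2, 0, 18.3], [-2, 0, 18.3]], "grip": [0, 0, 0, 0, 0, 0, 0, 0]}}

```text
clock: 2.15
position: [0.547, 0.1504, 0.0669]
eef_rot: [-2.216, -2.226, 0.004]
wrist_force: [-0.1, -0.5, 0.6]
finger_gap: 0.0
gripper_force: 0.0
```

>>> {"fn": "send_rows", "kwargs": {"rot": [[0, 0, 0], [0, 0, 0], [0, 0, 0], [0, 0, 0], [0, 0, 0], [0, 0, 0], [0, 0, 0], [0, 0, 0]], "dp": [[-0.4, 0, 0], [-0.8, 0, 0], [-1.2, 0, 0], [-1.6, 0, 0], [-2, 0, 0], [-2.4, 0, 0], [-2.8, 0, 0], [-3.2, 0, 0]], "grip": [0, 0, 0, 0, 0, 0, 0, 0]}}

```text
clock: 2.82
position: [0.5481, 0.1211, 0.0675]
eef_rot: [-2.214, -2.228, -0.002]
wrist_force: [-1.2, 5.1, 1.7]
finger_gap: -0.0
gripper_force: 2.5
```

```bash
python3 -c "
from h import *
to([.547,.055,.066],90)"
```

```text
t 2.82 pos [0.5481 0.1211 0.0675] dp [-6.61 -0.15  0.14] rot [ 0.02 -0.1   0.37] q [-0.58  0.55  0.32  1.99 -0.28  0.64 -0.07] F [-1.2  5.1  1.7]
```

Contact, at 5 N. Pushing to a little short of the line.

>>> {"fn": "send_rows", "kwargs": {"rot": [[0, 0, 0], [0, 0, 0], [0, 0, 0], [0, 0, 0], [0, 0, 0], [0, 0, 0], [0, 0, 0], [0, 0, 0]], "dp": [[-0.5, 0, 0], [-1, 0, 0], [-1.5, 0, 0], [-2, 0, 0], [-2.5, 0, 0], [-3, 0, 0], [-3.5, 0, 0], [-3.5, 0, 0]], "grip": [0, 0, 0, 0, 0, 0, 0, 0]}}

```text
clock: 3.48
position: [0.548, 0.0856, 0.0675]
eef_rot: [-2.214, -2.227, -0.001]
wrist_force: [-1.9, 3.4, 2.7]
finger_gap: -0.0004
gripper_force: 1.6
```

>>> {"fn": "send_rows", "kwargs": {"rot": [[0, 0, 0], [0, 0, 0], [0, 0, 0], [0, 0, 0], [0, 0, 0], [0, 0, 0], [0, 0, 0], [0, 0, 0]], "dp": [[-0.4, 0, 0], [-0.8, 0, 0], [-1.2, 0, 0], [-1.6, 0, 0], [-2, 0, 0], [-2.3, 0, 0], [-2.5, 0, 0], [-2.5, 0, 0]], "grip": [0, 0, 0, 0, 0, 0, 0, 0]}}

```text
clock: 4.15
position: [0.5478, 0.0615, 0.0675]
eef_rot: [-2.212, -2.227, -0.001]
wrist_force: [-3.1, 6.0, 3.6]
finger_gap: 0.0003
gripper_force: 2.9
```

```bash
python3 -c "
from h import *
to([.547,.05,.066],90)
grab('top','t2.png');grab('scene','s2.png')
a=cv2.imread('pics/t2.png')[160:230,190:380]; b=cv2.imread('pics/s2.png')[140:250,170:310]
a=cv2.resize(a,(760,280),interpolation=cv2.INTER_CUBIC); b=cv2.resize(b,None,fx=2.9,fy=2.9,interpolation=cv2.INTER_CUBIC)
o=np.zeros((600,760,3),np.uint8);o[:280]=a;o[280:280+b.shape[0],:b.shape[1]]=b[:320];cv2.imwrite('pics/m2.png',o)"
```

```text
t 4.15 pos [0.5478 0.0615 0.0675] dp [-1.15 -0.09  0.14] rot [-0.06 -0.12  0.39] q [-0.47  0.54  0.32  2.01 -0.28  0.63  0.04] F [-3.1  6.   3.6]
```

View pics/m2.png

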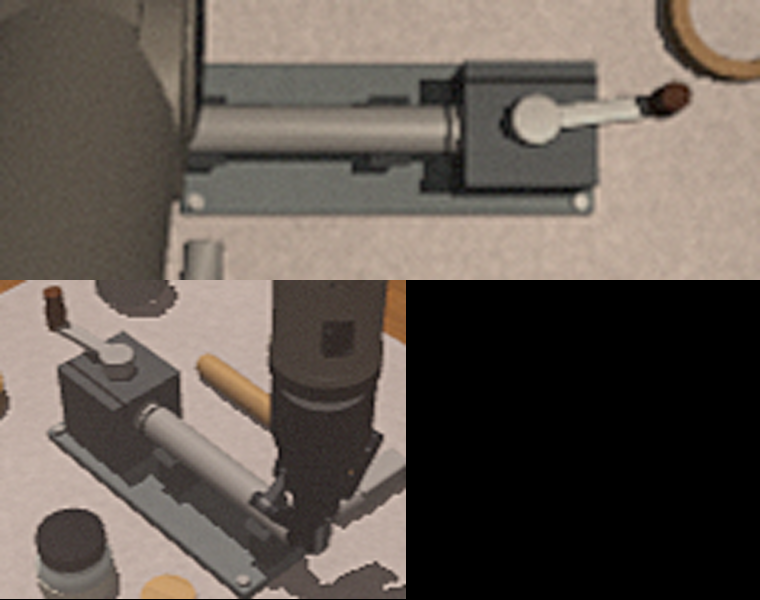

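The line is at composite (447,128), close to the block's top edge at x≈463, so about 10 mm remains. I'll get it to sub-pixel from intensity profiles.

```bash
python3 -c "
from h import *
for fn in ('top0.png','t2.png'):
    g=cv2.cvtColor(cv2.imread('pics/'+fn),cv2.COLOR_BGR2GRAY).astype(float)
    p=g[188:196].mean(0); print(fn,'mark',[(i,int(p[i])) for i in (range(270,282) if fn[1]=='o' else range(296,312))])
    p=g[178:184].mean(0); print('face up',[(i,int(p[i])) for i in range(298,312)])
    p=g[201:205].mean(0); print('face lo',[(i,int(p[i])) for i in range(298,312)]); print('back',[(i,int(p[i])) for i in range(333,344)])
    p=g[207:211].mean(0); print('plate',[(i,int(p[i])) for i in list(range(231,241))+list(range(333,344))])
for u in (275,276,301,302): print(u,ray('t2.png',u,192,.075)[1].round(4))
for u in (305,306,307,338,339): print(u,ray('t2.png',u,192,.09)[1].round(4))
for u in (235,236,338,339): print(u,ray('t2.png',u,208,.012)[1].round(4))
"
```

```text
top0.png mark [(270, 125), (271, 125), (272, 125), (273, 131), (274, 111), (275, 49), (276, 92), (277, 133), (278, 128), (279, 127), (280, 128), (281, 127)]
face up [(298, 55), (299, 54), (300, 55), (301, 54), (302, 46), (303, 27), (304, 24), (305, 23), (306, 51), (307, 68), (308, 66), (309, 65), (310, 67), (311, 65)]
face lo [(298, 36), (299, 36), (300, 33), (301, 36), (302, 34), (303, 23), (304, 24), (305, 16), (306, 55), (307, 88), (308, 81), (309, 79), (310, 80), (311, 80)]
back [(333, 83), (334, 82), (335, 81), (336, 81), (337, 80), (338, 74), (339, 107), (340, 152), (341, 155), (342, 154), (343, 156)]
plate [(231, 147), (232, 148), (233, 152), (234, 125), (235, 55), (236, 98), (237, 117), (238, 131), (239, 127), (240, 116), (333, 68), (334, 113), (335, 127), (336, 118), (337, 92), (338, 126), (339, 167), (340, 160), (341, 155), (342, 155), (343, 155)]
t2.png mark [(296, 139), (297, 140), (298, 141), (299, 143), (300, 142), (301, 101), (302, 71), (303, 137), (304, 107), (305, 42), (306, 62), (307, 92), (308, 88), (309, 89), (310, 87), (311, 87)]
face up [(298, 63), (299, 62), (300, 60), (301, 60), (302, 50), (303, 29), (304, 24), (305, 23), (306, 57), (307, 80), (308, 73), (309, 74), (310, 72), (311, 75)]
face lo [(298, 44), (299, 45), (300, 44), (301, 42), (302, 36), (303, 23), (304, 24), (305, 22), (306, 64), (307, 95), (308, 91), (309, 91), (310, 89), (311, 90)]
back [(333, 89), (334, 89), (335, 89), (336, 91), (337, 88), (338, 82), (339, 120), (340, 170), (341, 173), (342, 172), (343, 175)]
plate [(231, 63), (232, 60), (233, 66), (234, 71), (235, 69), (236, 103), (237, 132), (238, 148), (239, 141), (240, 128), (333, 76), (334, 127), (335, 142), (336, 130), (337, 104), (338, 139), (339, 188), (340, 176), (341, 173), (342, 172), (343, 174)]
275 -0.0654
276 -0.0678
301 -0.1291
302 -0.1315
305 -0.1367
306 -0.1392
307 -0.1416
338 -0.2165
339 -0.2189
235 0.035
236 0.0324
338 -0.2332
339 -0.2359
```

The line is at y≈-0.1306 and the face at about -0.139, leaving 8.5 mm. I'll push 8 mm and settle.

>>> {"fn": "send_rows", "kwargs": {"rot": [[0, 0, 0], [0, 0, 0], [0, 0, 0], [0, 0, 0], [0, 0, 0], [0, 0, 0], [0, 0, 0], [0, 0, 0]], "dp": [[-0.2, 0, 0], [-0.4, 0, 0], [-0.6, 0, 0], [-0.7, 0, 0], [-0.8, 0, 0], [-0.8, 0, 0], [-0.8, 0, 0], [-0.8, 0, 0]], "grip": [0, 0, 0, 0, 0, 0, 0, 0]}}

```text
clock: 4.92
position: [0.5478, 0.0539, 0.0674]
eef_rot: [-2.212, -2.228, -0.001]
wrist_force: [-3.7, 5.7, 4.1]
finger_gap: -0.0002
gripper_force: 3.3
```

```bash
python3 -c "
from h import *
to([.547,.05,.066],90)
grab('top','t3.png');fn='t3.png'
g=cv2.cvtColor(cv2.imread('pics/'+fn),cv2.COLOR_BGR2GRAY).astype(float)
for a in (186,190,194): print(g[a:a+4].mean(0)[298:312].astype(int))
"
```

```text
t 4.92 pos [0.5478 0.0539 0.0674] dp [-0.39 -0.09  0.14] rot [-0.07 -0.13  0.41] q [-0.46  0.54  0.32  2.01 -0.28  0.63  0.05] F [-3.7  5.7  4.1]
[108 109 109 106 112  96  35  20  65  91  88  86  87  86]
[154 155 155 155 157 164 140   4  64  94  87  88  88  87]
[113 112 112 114 116 106  50  13  67  97  92  88  90  88]
```

The line's leading edge sits at px≈304.4, which puts the line centre at about -0.139, flush to within about 1 mm. I'll back off, rise and go above the lever, opening partway on the way.

>>> {"fn": "send_rows", "kwargs": {"rot": [[0, 0, 0], [0, 0, 0], [0, 0, 0], [0, 0, 0], [0, 0, 0], [0, 0, 0], [0, 0, 0], [0, 0, 0]], "dp": [[1, 0, 0], [2, 0, 0], [2, 0, -4], [2, 0, -8], [2, 0, -12], [2, 0, -16], [2, 0, -19], [2, 0, -19]], "grip": [0, 0, 0, 0, 0, 0, 0, 0]}}

```text
clock: 5.63
position: [0.5518, 0.0725, 0.2639]
eef_rot: [2.212, 2.223, 0.015]
wrist_force: [1.2, -0.2, 0.3]
finger_gap: 0.0001
gripper_force: 0.0
```

>>> {"fn": "send_rows", "kwargs": {"rot": [[0, 0, 0], [0, 0, 0], [0, 0, 0], [0, 0, 0], [0, 0, 0], [0, 0, 0], [0, 0, 0], [0, 0, 0]], "dp": [[-4, 0, 0], [-8, 0, 0], [-12, 0, 0], [-16, 0, 0], [-20, 0, 0], [-24, 0, 0], [-28, 0, 0], [-30, 0, 0]], "grip": [0.4, 0.4, 0.4, 0.4, 0.4, 0.4, 0.4, 0.4]}}

```text
clock: 6.3
position: [0.5486, -0.2336, 0.257]
eef_rot: [2.22, 2.22, -0.004]
wrist_force: [0.6, -0.4, -0.3]
finger_gap: 0.0343
gripper_force: 0.0
```

>>> {"fn": "send_rows", "kwargs": {"rot": [[0, 0, 0], [0, 0, 0]], "dp": [[-2, 0, 0], [-2, 0, 0]], "grip": [0.4, 0.4]}}

```text
clock: 6.47
position: [0.5487, -0.2531, 0.2568]
eef_rot: [2.221, 2.219, -0.005]
wrist_force: [-0.2, 0.2, 0.4]
finger_gap: 0.0341
gripper_force: 0.0
```

```bash
python3 -c "
from h import *
f=grab('wrist','w4.png'); to([.556,-.252,.15],96)
im=cv2.imread('pics/w4.png'); cv2.imwrite('pics/w4b.png',cv2.resize(im,(768,576),interpolation=cv2.INTER_CUBIC))
for p in [(.5475,-.139,.075),(.5475,-.139,.09),(.5476,-.179,.108),(.555,-.251,.142)]: print(proj('w4.png',p)*1.5)
"
```

```text
t 6.52 pos [ 0.5492 -0.2504  0.2566] dp [-0.14  0.69 10.66] rot [-0.07  0.08 -5.92] q [-0.09  0.39  0.55  1.75 -0.22  1.06  0.53] F [-0.6  0.4  0.2]
[386.86639034  53.74689269]
[386.81281397  49.41364675]
[387.04443498 128.78603131]
[402.23663223 281.97361892]
```

View pics/w4b.png

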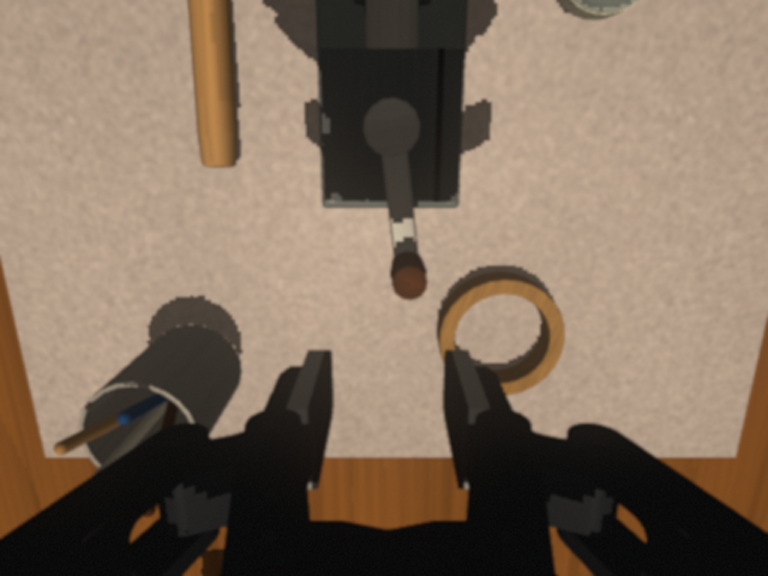

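The wrist view shows the grip's top at (409,283), the pivot at (391,127) and the block face edge at row 49. The line is hidden from this side, so I'll check it in the scene and top views.

```bash
python3 -c "
from h import *
g=ray('w4.png',409/1.5,283/1.5,.142);p=ray('w4.png',391/1.5,127/1.5,.112);print(g,p)
print('theta',np.arctan2(g[0]-p[0],p[1]-g[1]),np.hypot(*(g-p)[:2])); to([g[0],g[1],.133],97)
grab('scene','s4.png');print(proj('s4.png',(.5475,-.139,.075)))
b=cv2.imread('pics/s4.png')[150:220,170:280];g=cv2.imread('pics/t3.png')[170:215,270:345]
a=cv2.resize(b,(660,420),interpolation=cv2.INTER_CUBIC);
cv2.imwrite('pics/c4.png',a)"
```

```text
[ 0.55831631 -0.25152637  0.142     ] [ 0.54960613 -0.17817523  0.112     ]
theta 0.11819286201190707 0.07386648169734919
t 6.52 pos [ 0.5492 -0.2504  0.2566] dp [-0.09  0.93 12.36] rot [-0.07  0.08 -6.92] q [-0.09  0.39  0.55  1.75 -0.22  1.06  0.53] F [-0.6  0.4  0.2]
[221.04456226 180.92992889]
```

View pics/c4.png

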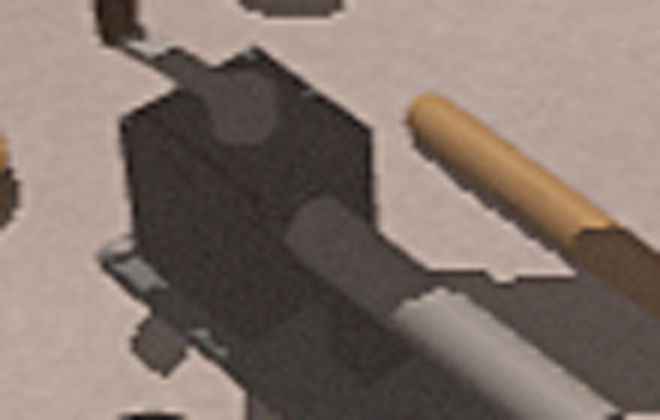

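In the scene view no bright tube shows past the line, but shadow hides the detail. I'll check from a wrist view a little further over the face.

>>> {"fn": "send_rows", "kwargs": {"rot": [[0, 0, 0], [0, 0, 0], [0, 0, 0], [0, 0, 0]], "dp": [[3, 0, 0], [6, 0, 0], [8, 0, 0], [8, 0, 0]], "grip": [0.4, 0.4, 0.4, 0.4]}}

```text
clock: 6.9
position: [0.5504, -0.1604, 0.2564]
eef_rot: [-2.202, -2.236, -0.003]
wrist_force: [0.2, 1.4, -0.7]
finger_gap: 0.0342
gripper_force: 0.0
```

```bash
python3 -c "
from h import *
f=grab('wrist','w5.png'); to([.558,-.2515,.133],97)
K,E=load('w5.png');print('cam',-E[:3,:3].T@E[:3,3])
for z,y in [(.075,-.139),(.075,-.1375),(.075,-.1405),(.09,-.139)]: print(proj('w5.png',(.5475,y,z)))
u,v=proj('w5.png',(.5475,-.139,.075)).astype(int)
im=cv2.imread('pics/w5.png')[v-40:v+40,u-50:u+50].astype(float)*2.5
cv2.imwrite('pics/c5.png',cv2.resize(im.clip(0,255).astype(np.uint8),None,fx=7,fy=7,interpolation=cv2.INTER_CUBIC));print(u,v)
"
```

```text
t 6.95 pos [ 0.5502 -0.1631  0.2567] dp [-8.87  0.67 12.36] rot [-0.03 -0.11 -6.26] q [-0.24  0.33  0.53  1.82 -0.19  1.04  0.38] F [ 0.7 -1.2 -0.1]
cam [ 0.54869016 -0.0895958   0.37972429]
[256.47214069 148.29269201]
[256.49403357 146.6494798 ]
[256.45030733 149.93143684]
[256.36731301 151.08342706]
256 148
```

View pics/c5.png

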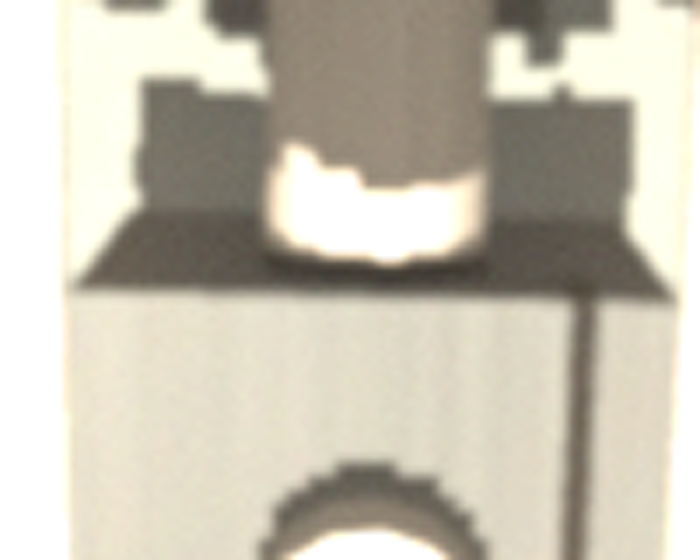

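The bright tube ends at crop row 260, followed by about 2 mm of black band and then the block's face. The line's middle is within about 0.5 mm of flush. On to the lever: move over the grip and turn.

>>> {"fn": "send_rows", "kwargs": {"rot": [[0, 0, -3], [0, 0, -6.5], [0, 0, -6.5], [0, 0, -6.5], [0, 0, -6.5]], "dp": [[-3.5, 0.3, 0], [-7, 0.7, 0], [-8.9, 0.7, 0], [-8.9, 0.7, 0], [-8.9, 0.7, 0]], "grip": [0.4, 0.4, 0.4, 0.4, 0.4]}}

```text
clock: 7.37
position: [0.5565, -0.2584, 0.257]
eef_rot: [-2.089, -2.347, 0.001]
wrist_force: [-0.0, 0.6, -0.3]
finger_gap: 0.0339
gripper_force: 0.0
```

```bash
python3 -c "
from h import *
to([.5575,-.2515,.133],97)"
```

```text
t 7.37 pos [ 0.5565 -0.2584  0.257 ] dp [ 0.68  0.19 12.4 ] rot [-0.04  0.03 -0.35] q [-0.06  0.4   0.52  1.73 -0.22  1.07  0.65] F [-0.   0.6 -0.3]
```

>>> {"fn": "send_rows", "kwargs": {"rot": [[0, 0, 0], [0, 0, 0], [0, 0, 0], [0, 0, 0], [0, 0, 0], [0, 0, 0]], "dp": [[0.5, 0.1, 3], [0.5, 0.1, 6], [0.5, 0.1, 9], [0.5, 0.1, 11.5], [0.5, 0.1, 12.4], [0.5, 0.1, 12.4]], "grip": [0.4, 0.4, 0.4, 0.4, 0.4, 0.4]}}

```text
clock: 7.87
position: [0.5563, -0.2498, 0.1309]
eef_rot: [-2.08, -2.348, 0.002]
wrist_force: [0.3, 0.2, 0.6]
finger_gap: 0.0339
gripper_force: 0.0
```

>>> {"fn": "send_rows", "kwargs": {"rot": [[0, 0, 0], [0, 0, 0], [0, 0, 0]], "dp": [[0, 0, 0], [0, 0, 0], [0, 0, 0]], "grip": [0.29, 0.29, 0.29]}}

```text
clock: 8.12
position: [0.5587, -0.2523, 0.1352]
eef_rot: [2.083, 2.348, 0.002]
wrist_force: [0.1, 0.0, 0.2]
finger_gap: 0.0248
gripper_force: 0.0
```

```bash
python3 -c "
from h import *
s=r.read_state(); print(s['position'],s['wrist_force'],s['finger_gap'],s['gripper_force'])
M=R.from_rotvec(s['eef_rot']).as_matrix(); p0=np.array(s['position']); C=np.array([.5485,-.179])
r0=p0[:2]-C; print('r',np.hypot(*r0),np.arctan2(r0[0],-r0[1]))
for d in range(6,90,6):
    a=np.radians(d); c,n=np.cos(a),np.sin(a); w=np.append(C+np.array([[c,-n],[n,c]])@r0-p0[:2],0)
    print(d,(100*M.T@w).round(2))
"
```

```text
[ 0.5586684  -0.25225273  0.13515579] [0.13247742 0.04717702 0.23148796] 0.024820342325772453 0.0
r 0.07395511769122776 0.13793119924472405
6 [0.06 0.77 0.  ]
12 [0.19 1.53 0.  ]
18 [0.4  2.28 0.01]
24 [0.7  3.   0.01]
30 [1.06 3.68 0.01]
36 [1.49 4.32 0.01]
42 [1.99 4.91 0.01]
48 [2.55 5.45 0.01]
54 [3.16 5.92 0.01]
60 [3.82 6.33 0.01]
66 [4.51 6.67 0.01]
72 [5.24 6.94 0.01]
78 [5.99 7.12 0.01]
84 [6.76 7.23 0.01]
```

The fingers cage the grip with a 25 mm gap. Swinging along the arc.

>>> {"fn": "send_rows", "kwargs": {"rot": [[0, 0, -6], [0, 0, -12], [0, 0, -18], [0, 0, -24], [0, 0, -30], [0, 0, -36], [0, 0, -42], [0, 0, -48]], "dp": [[0.05, 0.77, 0], [0.2, 1.53, 0], [0.4, 2.28, 0], [0.7, 3, 0], [1.06, 3.7, 0], [1.5, 4.3, 0], [2, 4.9, 0], [2.55, 5.45, 0]], "grip": [0.29, 0.29, 0.29, 0.29, 0.29, 0.29, 0.29, 0.29]}}

```text
clock: 8.78
position: [0.6093, -0.2224, 0.135]
eef_rot: [0.943, 2.993, -0.004]
wrist_force: [-0.2, -4.0, -0.9]
finger_gap: 0.0248
gripper_force: 1.5
```

>>> {"fn": "send_rows", "kwargs": {"rot": [[0, 0, -4], [0, 0, -8], [0, 0, -12], [0, 0, -16], [0, 0, -20], [0, 0, -24], [0, 0, -27], [0, 0, -30]], "dp": [[0.03, 0.5, 0], [0.1, 1.03, 0], [0.2, 1.53, 0], [0.3, 2.05, 0], [0.5, 2.55, 0], [0.7, 3, 0], [0.9, 3.35, 0], [1.06, 3.7, 0]], "grip": [0.29, 0.29, 0.29, 0.29, 0.29, 0.29, 0.29, 0.29]}}

```text
clock: 9.45
position: [0.6225, -0.1854, 0.1352]
eef_rot: [0.139, 3.134, -0.004]
wrist_force: [0.2, -3.9, -0.1]
finger_gap: 0.0249
gripper_force: 1.2
```

```bash
python3 -c "
from h import *
to([.6225,-.18,.133],175)"
```

```text
t 9.45 pos [ 0.6225 -0.1854  0.1352] dp [0.05 0.54 0.22] rot [-0.13  0.24 -0.1 ] q [ 0.12  0.55  0.1   1.73 -0.07  0.86  1.73] F [ 0.2 -3.9 -0.1]
```

>>> {"fn": "send_rows", "kwargs": {"rot": [[0, 0, -2], [0, 0, -4], [0, 0, -4], [0, 0, -4]], "dp": [[0, 0.3, 0], [0, 0.5, 0], [0, 0.6, 0], [0, 0.6, 0]], "grip": [0.29, 0.29, 0.29, 0.29]}}

```text
clock: 9.78
position: [0.6229, -0.1804, 0.1352]
eef_rot: [0.035, 3.138, -0.005]
wrist_force: [0.9, -3.6, -0.0]
finger_gap: 0.0249
gripper_force: 2.2
```

>>> {"fn": "send_rows", "kwargs": {"rot": [[0, 0, 0], [0, 0, 0], [0, 0, 0], [0, 0, 0]], "dp": [[0, 0.2, 0], [0, 0.3, 0], [0, 0.4, 0], [0, 0.4, 0]], "grip": [0.29, 0.29, 0.29, 0.29]}}

```text
clock: 10.12
position: [0.6229, -0.18, 0.1353]
eef_rot: [0.039, 3.136, -0.012]
wrist_force: [2.8, -12.1, -2.4]
finger_gap: 0.0249
gripper_force: 5.7
```

Force rose to 12 N with no further travel, so the lever is at its stop. Now relieve the load, open, lift clear and check.

>>> {"fn": "send_rows", "kwargs": {"rot": [[0, 0, 0], [0, 0, 0], [0, 0, 0], [0, 0, 0], [0, 0, 0]], "dp": [[0, -0.4, 0], [0, -0.6, 0], [0, -0.6, 0], [0, -0.6, 0], [0, -0.6, 0]], "grip": [0.29, 0.35, 0.42, 0.42, 0.42]}}

```text
clock: 10.53
position: [0.6218, -0.1788, 0.1335]
eef_rot: [0.031, 3.141, 0.001]
wrist_force: [0.8, -0.2, -0.3]
finger_gap: 0.036
gripper_force: 0.0
```

>>> {"fn": "send_rows", "kwargs": {"rot": [[0, 0, 0], [0, 0, 0], [0, 0, 0], [0, 0, 0], [0, 0, 0], [0, 0, 0], [0, 0, 0], [0, 0, 0]], "dp": [[0, 0, -2], [0, 0, -5], [0, 0, -8], [0, 0, -11], [-4, 0, -12], [-8, 0, -12], [-11, 0, -12], [-11, 0, -12]], "grip": [0.42, 0.42, 0.42, 0.42, 0.42, 0.42, 0.42, 0.42]}}

```text
clock: 11.2
position: [0.7362, -0.1792, 0.252]
eef_rot: [0.026, 3.139, 0.002]
wrist_force: [-1.3, 1.5, -0.7]
finger_gap: 0.0362
gripper_force: 0.0
```

```bash
python3 -c "
from h import *
to([.7,-.18,.25],180)
grab('wrist','w6.png')
for p in [(.5495,-.139,.075),(.5495,-.139,.09),(.5495,-.179,.107),(.6243,-.1843,.142)]: print(proj('w6.png',p)*1.5)
im=cv2.imread('pics/w6.png').astype(float)*1.8
cv2.imwrite('pics/w6b.png',cv2.resize(im.clip(0,255).astype(np.uint8),(768,576),interpolation=cv2.INTER_CUBIC))"
```

```text
t 11.2 pos [ 0.7362 -0.1792  0.252 ] dp [ 3.62 -0.14  0.19] rot [ 0.09  0.11 -0.97] q [ 0.1   0.62  0.1   1.33 -0.07  1.2   1.76] F [-1.3  1.5 -0.7]
[ 461.05535579 -102.7898973 ]
[ 465.49124056 -116.97624752]
[ 381.08190049 -133.47980536]
[371.20667953  36.98659352]
```

View pics/w6b.png

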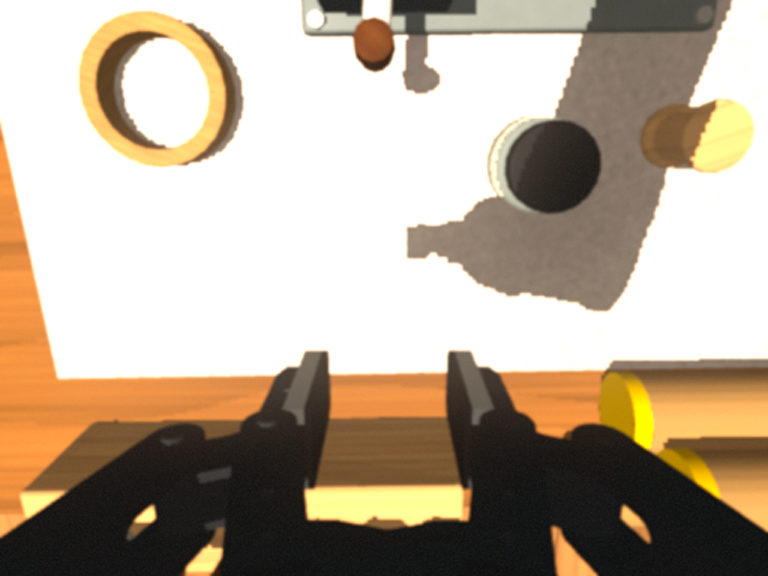

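The grip is at (373,40), against (371,37) predicted for the stop, so the lever is locked. The bystanders in view are in place and the gripper is clear. Handing in.

```bash
python3 -c "
from h import *
print(r.finish_job())"
```

```text
the job is handed in; nothing more can be done
None
```

The tube's line is flush with the block's face to about 0.5 mm by the wrist camera, the lever is at its stop, and I handed the job in at about 11 s; no verdict came back.

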